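# Stock the press-side ink caddy in its colour order

## Robot

A 6-joint arm with a two-finger parallel gripper is mounted at the origin on the work surface. World frame = base frame: x ahead of the robot, y to its left, z up, the work surface at z = 0. Lengths are in m, angles in rad, forces in N, time in s.
With the tool pointing down it reaches from about 0.3 to 0.875 m from the base axis. Payload 6.4 kg.
Tool frame: the origin (TCP) lies midway between the tips of the shut fingers; the grasp point (between the pads) lies 19 mm behind it; z points along the fingers, y is the line along which they close (so a half turn about z gives the same grasp; the last joint's range is limited). The gripper opens to 85 mm and grips with 20 to 120 N. Pads are 22 mm wide; open, the fingers measure 114 mm over their backs; the gripper's body (76 mm by 85 mm) begins 54 mm behind the grasp point. The pads swing forward as they close: fully open they stand 13 mm farther back than shut.
Start: joints at [1.122, 0.181, 1.607, -0, 1.354, -0.206], TCP at [0.138, 0.558, 0.231] pointing down, gripper open.
Joint ranges: [-2.99, 2.99], [-0.89, 2.07], [0.3, 2.58], [-1.14, 4.28], [0, 2.63], [-3.12, 3.12]. Speed limits (rad/s): [2.57, 2.57, 3.01, 3.14, 3.14, 3.14].

## Interface

Orientations are given as a 3x3 rotation matrix whose columns are the frame's x, y, z axes.
In Python, from rig import bot gives the robot as it stands.
- The arm moves only by the tool servo_tool, never from a script. Its argument "steps" is one flat list of numbers, 6 for each row, row after row: the shift along the tool's x, y, z in m, then the turn, a rotation vector about the tool's x, y, z in rad. A call has 1 to 12 rows; each row is the pose to reach, as a shift and turn from the pose commanded when the call began, along the tool's axes at that moment; what a row does not reach only later rows make up. A row lasts 1/8 s, in which the tool goes at most 62.5 mm and 10.7 degrees, less where a joint would pass 70% of its speed; a pose out of reach is approached as far as the arm can. A call with a gripper value outside its range is refused whole. "fingers" is the opening in per cent of the stroke, from 0 (shut) to 100 (fully open), set as the call begins (left out, the last holds). The fingers move at their own pace and stop on an object; "newtons" is the grip in N (left out, the last holds). Time passes only in rows, so rows that repeat a pose let the fingers close. It gives the time, the measured TCP pose, the force, the opening and the grip force at its end, in the units of the state.
- bot.read_state(): the state, without advancing time (a new reading comes with each control period).
- bot.grab_frame(name): name is "scene" or "side" or "wrist"; returns the picture (480x640x3 uint8, red, green, blue); there is no depth.
- bot.camera_params(name): a dict with "fx", "fy", "cx", "cy" (pixels), "D" ([k1, k2, p1, p2, k3] as OpenCV has them; the pictures are not rectified), "R" (3x3) and "t" (3): a world point X has camera coordinates R X + t. Camera axes: x right, y down, z forward; pixel columns grow to the right and rows downward; lengths in m; the calibration is good to about 2 mm. A picture is of the moment at which its call begins: read the wrist's pose just before it. camera_params takes no time and is no camera call; for the wrist camera it gives the pose at the moment of the call.
- bot.finish_job(): hands the job in; it is judged then, once.
The state is a dict: "t": time; "joint_positions": joint angles; "qd": joint speeds; "tau": joint torques, N m; "position": TCP position; "orientation": TCP orientation; "force": force on the tool from outside, world axes, zero at the start; "ft_torque": the same for the moment, N m; "grip_width": finger opening in m; "grip_force": force on a finger pad.
Only numpy, scipy, OpenCV 4.12 (cv2) and the standard library are available. Lean on these libraries where they do the work, as an engineer would, in place of code of your own. Each camera call takes 0.05 s, during which the arm holds its last target. There are 200 camera calls.

## Task

Load the ink caddy for the four-colour job: the black, cyan, magenta and yellow ink bottles each go into the caddy bay of their own colour. Three of them stand in a row in the plywood stand and the fourth is packed in the middle of the carton. Lower each bottle into its bay rather than dropping it, do not tip any of the four over, and leave all four standing upright on the floors of their bays, let go.

Things in the scene. Friction and masses are not known exactly. Their poses are not given: they have to be found in the camera images.
- ink_black: Loose ink bottle, 0.14 to 0.23 kg, white with black sleeve and screw cap. Origin: centre of its underside, z up its axis; round, so yaw means nothing. Body 52 mm across up to 66 mm, shoulder tapering to a 22 mm neck at 80 mm, cap 26 mm across from 88 mm to the top at 114 mm. Take it by the cap from above. Starts in the stand or (one of the four) in the carton.
- ink_cyan: Loose ink bottle, 0.14 to 0.23 kg, white with cyan (bright blue) sleeve and screw cap. Origin: centre of its underside, z up its axis; round, so yaw means nothing. Body 52 mm across up to 66 mm, shoulder tapering to a 22 mm neck at 80 mm, cap 26 mm across from 88 mm to the top at 114 mm. Take it by the cap from above. Starts in the stand or (one of the four) in the carton.
- ink_magenta: Loose ink bottle, 0.14 to 0.23 kg, white with magenta (pink-red) sleeve and screw cap. Origin: centre of its underside, z up its axis; round, so yaw means nothing. Body 52 mm across up to 66 mm, shoulder tapering to a 22 mm neck at 80 mm, cap 26 mm across from 88 mm to the top at 114 mm. Take it by the cap from above. Starts in the stand or (one of the four) in the carton.
- ink_yellow: Loose ink bottle, 0.14 to 0.23 kg, white with yellow sleeve and screw cap. Origin: centre of its underside, z up its axis; round, so yaw means nothing. Body 52 mm across up to 66 mm, shoulder tapering to a 22 mm neck at 80 mm, cap 26 mm across from 88 mm to the top at 114 mm. Take it by the cap from above. Starts in the stand or (one of the four) in the carton.
- bay_black: Bay of the caddy, all black plastic: fixed open square box, 74 mm outside, 68 mm inside, 30 mm high, floor 3 mm thick. Origin: centre of its underside, 10 mm above the bench; z up, sides along x and y. Four bays stand in a row along their y, 77 mm apart, colours in any order, all empty.
- bay_cyan: Bay of the caddy, all cyan (bright blue) plastic: fixed open square box, 74 mm outside, 68 mm inside, 30 mm high, floor 3 mm thick. Origin: centre of its underside, 10 mm above the bench; z up, sides along x and y. Four bays stand in a row along their y, 77 mm apart, colours in any order, all empty.
- bay_magenta: Bay of the caddy, all magenta (pink-red) plastic: fixed open square box, 74 mm outside, 68 mm inside, 30 mm high, floor 3 mm thick. Origin: centre of its underside, 10 mm above the bench; z up, sides along x and y. Four bays stand in a row along their y, 77 mm apart, colours in any order, all empty.
- bay_yellow: Bay of the caddy, all yellow plastic: fixed open square box, 74 mm outside, 68 mm inside, 30 mm high, floor 3 mm thick. Origin: centre of its underside, 10 mm above the bench; z up, sides along x and y. Four bays stand in a row along their y, 77 mm apart, colours in any order, all empty.
- stand: Fixed plywood stand, 196 mm (x) by 68 mm (y), 30 mm high, floor 4 mm: three wells in a row along its x, 64 mm apart, 60 mm wide inside. Origin: centre of its underside, on the bench. Three of the ink bottles stand in it, in any order. It is on the robot's left or right, the carton on the other side.
- carton: Fixed cut-down carton, 167 mm square, 55 mm high, walls and floor 4 mm. Origin: centre of its underside; sides along x, y. Nine like bottles packed touching, 3 by 3, 52.4 mm apart: the middle one is a wanted ink, the eight round it (green or white caps) are not needed. Caps leave fingers 26 mm along x or y, 48 mm if they close along a diagonal.
Things that resemble listed ones, but are neither listed nor needed, are in the scene too. Leave any purple look-alike of the ink_yellow alone.

How it is judged:
By the outcome, as a careful person would: the job done as asked, in the order asked, and still so for the second after the job is handed in, with the robot touching nothing.
It also fails if it takes over 104 s, if anything falls off the work surface, if the arm or the gripper's body presses on something with over 40 N, if the wrist force passes 120 N, or if a joint passes its speed limit or range.

## Working session

There is one attempt and no reset: what is moved stays moved. The work goes in short steps, Python scripts to look and compute and a tool call to move; the robot and the scene stay as the last step left them, time stands still between calls to the robot, and variables do not carry over. Pictures are saved under pics/ and viewed, at most 14 in all, crops included, and the job is handed in when it is done.

Besides the shell and the picture viewer there is one more tool, called as name(argument=value, ...), one argument or row to a line, values as JSON. servo_tool: Moves the arm, as the interface text tells. Its arguments: {"type":"object","properties":{"steps":{"type":"array","items":{"type":"number"}},"fingers":{"type":"number"},"newtons":{"type":"number"}},"required":["steps"]}

```bash
ls; mkdir -p pics
python3 - <<'E'
from rig import bot
import cv2
s=bot.read_state();print(s)
for n in("scene","side","wrist"):
    p=bot.camera_params(n);print(n,{k:(v if not hasattr(v,'round') else v.round(4).tolist()) if not isinstance(v,list) else v for k,v in p.items()})
    cv2.imwrite(f"pics/{n}0.png",bot.grab_frame(n)[:,:,::-1])
E
```

```text
pics
{'t': 0.0, 'joint_positions': array([ 1.12171544e+00,  1.81557004e-01,  1.60801823e+00,  8.06142814e-06,
        1.35381455e+00, -2.06313423e-01]), 'qd': array([-0.00057078, -0.00014477, -0.00160013, -0.00078915, -0.00030369,
        0.00048377]), 'tau': array([ 1.54589088e-03, -4.44857919e+01, -3.51350069e+01, -9.04381295e-05,
        8.87193193e-03,  1.50437495e-05]), 'position': array([0.13796243, 0.55762369, 0.23037025]), 'orientation': array([[-9.70675856e-01,  2.40390854e-01, -7.87291402e-04],
       [ 2.40391850e-01,  9.70674584e-01, -1.61551565e-03],
       [ 3.75848568e-04, -1.75740047e-03, -9.99998385e-01]]), 'force': array([ 0.18385147, -0.18251389,  0.0097939 ]), 'ft_torque': array([-0.0320531 ,  0.05723035,  0.03196765]), 'grip_force': 0.0, 'grip_width': 0.08524976566979323}
scene {'fx': 530.0454002270375, 'fy': 530.0454002270375, 'cx': 315.46843579110634, 'cy': 236.14886926775245, 'D': [-0.1214, 0.0, 0.0, 0.0, 0.0], 'R': [[0.6036, 0.797, 0.0195], [0.5347, -0.3866, -0.7514], [-0.5914, 0.464, -0.6595]], 't': [-0.274, -0.2458, 1.4464]}
side {'fx': 434.5835054525463, 'fy': 434.5835054525463, 'cx': 315.52108528830104, 'cy': 240.38147971176153, 'D': [0.0021, 0.0, 0.0, 0.0, 0.0], 'R': [[-0.9912, -0.1325, -0.0076], [-0.0999, 0.7826, -0.6144], [0.0873, -0.6082, -0.789]], 't': [0.5076, 0.1083, 1.0554]}
wrist {'fx': 372.62645814542805, 'fy': 372.62645814542805, 'cx': 317.52592194294425, 'cy': 238.98740218484048, 'D': [-0.0672, 0.0, 0.0, 0.0, 0.0], 'R': [[0.24, 0.9708, -0.0019], [0.9316, -0.2297, 0.2818], [0.2732, -0.0694, -0.9595]], 't': [-0.5746, -0.0363, 0.3793]}
```

View pics/scene0.png

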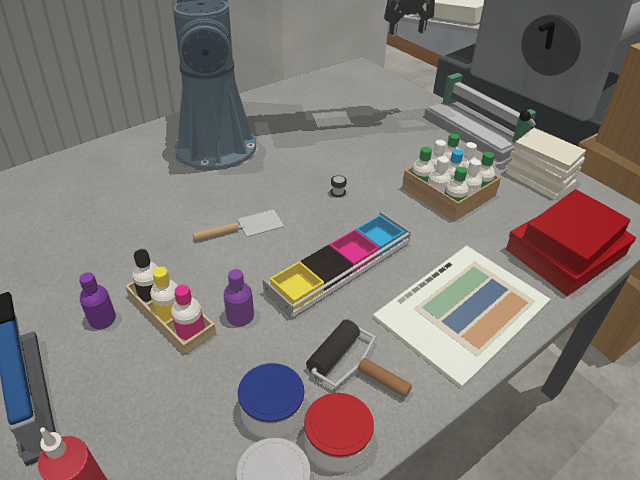

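View pics/side0.png

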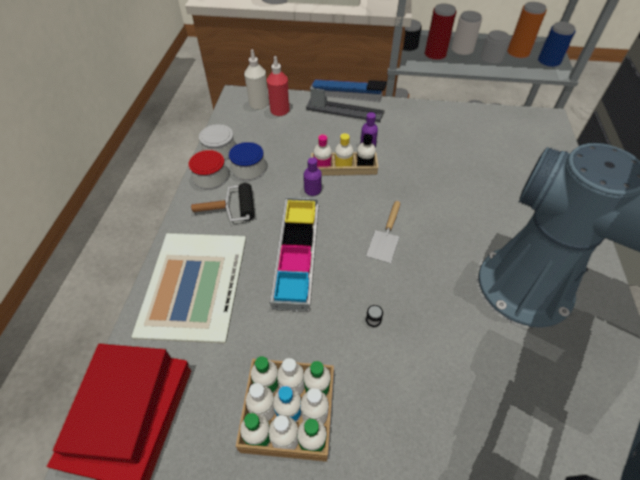

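View pics/wrist0.png

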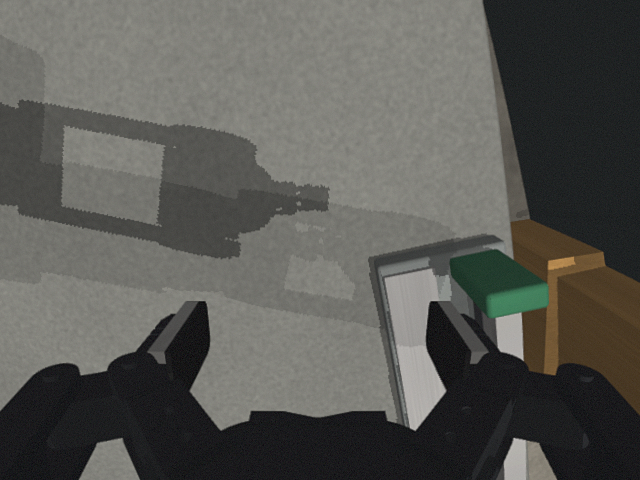

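The scene picture shows the cyan cap mid-carton at (457,156). In the stand are black (142,257), yellow (162,274) and magenta (183,292). Purple look-alikes are at (236,275) and (89,280). The bays are yellow (297,283), black (324,264), magenta (354,247) and cyan (381,232). In the side view cyan is at (286,394), the stand caps are at (322,142), (345,141) and (368,141), the purples are at (312,163) and (371,120), and the bays run from (300,211) to (292,287). The wrist view shows only bench and a press part. Next I make one enlarged composite for reading the pixels.

```bash
cat > h.py <<'E'
import numpy as np, cv2
from rig import bot
def ray(n,uv,p=None):
    p=p or bot.camera_params(n);K=np.array([[p['fx'],0,p['cx']],[0,p['fy'],p['cy']],[0,0,1]])
    q=cv2.undistortPoints(np.array([[uv]],float),K,np.array(p['D']))[0,0]
    R=np.array(p['R']);t=np.array(p['t']);d=R.T@np.array([q[0],q[1],1]);return -R.T@t,d/np.linalg.norm(d)
def tri(rays):
    A=sum(np.eye(3)-np.outer(d,d) for o,d in rays);b=sum((np.eye(3)-np.outer(d,d))@o for o,d in rays)
    X=np.linalg.solve(A,b);return X,[np.linalg.norm(np.cross(d,X-o)) for o,d in rays]
def onz(r,z): o,d=r;return o+d*(z-o[2])/d[2]
def proj(n,X,p=None):
    p=p or bot.camera_params(n);K=np.array([[p['fx'],0,p['cx']],[0,p['fy'],p['cy']],[0,0,1]])
    return cv2.projectPoints(np.array(X,float).reshape(-1,1,3),cv2.Rodrigues(np.array(p['R']))[0],np.array(p['t']),K,np.array(p['D']))[0][:,0]
E
python3 - <<'E'
import cv2,numpy as np
a=cv2.imread('pics/scene0.png');b=cv2.imread('pics/side0.png')
def c(im,x,y,w,h,s=4): return cv2.resize(im[y:y+h,x:x+w],None,fx=s,fy=s,interpolation=cv2.INTER_CUBIC)
top=np.hstack([c(a,120,240,100,75),c(b,300,120,100,75)])
bot_=np.hstack([c(a,410,130,100,75),c(b,235,350,100,75)])
cv2.imwrite('pics/comp1.png',np.vstack([top,bot_]))
t=np.hstack([c(a,260,205,160,120,2.5),c(b,220,190,160,120,2.5)]);cv2.imwrite('pics/comp2.png',t)
E
```

```text
(no output)
```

View pics/comp1.png

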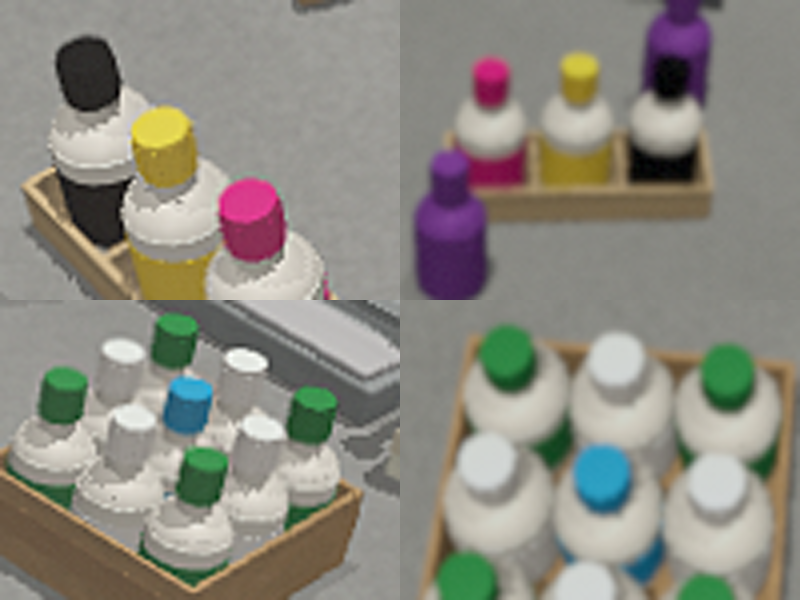

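View pics/comp2.png

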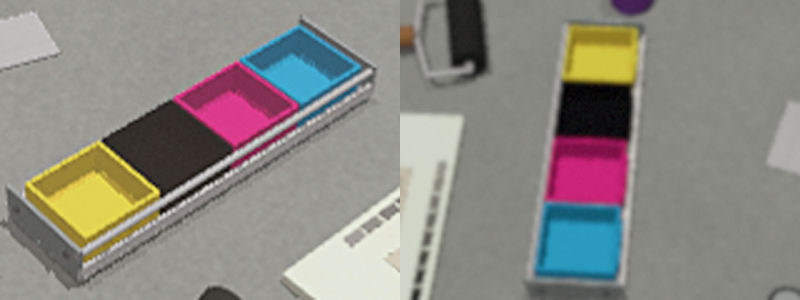

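Crop readings (top left, 4x): cap-top centres in scene are black (86,47), yellow (162,122), magenta (252,195) and cyan (190,389). In the side view they are (672,67), (580,64), (491,68) and (604,463). Bay rim corners were read from the second crop. The choice is clear: the purples stand outside the stand, and cyan is in the middle of the carton.

Run:
```python
from h import *
np.set_printoptions(precision=4,suppress=True)
f=lambda x,y,s,u,v:(x+(u+.5)/s-.5,y+(v+.5)/s-.5)
def both(name,a,b):
    X,e=tri([ray('scene',a),ray('side',b)]);print(name,X,np.array(e));return X
for n,a,b in [('black',(86,47),(272,67)),('yellow',(162,122),(180,64)),('magenta',(252,195),(91,68))]:
    both(n,f(120,240,4,*a),f(300,120,4,*b))
both('cyan',f(410,130,4,190,90),f(235,350,4,203,162))
# bays: order corners: side TL,TR,BR,BL = scene: 
S={'y':[(88,245),(27,190),(100,142),(160,190)],'c':[(298,108),(360,66),(303,26),(240,60)]}
D={'y':[(167,28),(240,27),(236,83),(162,82)],'c':[(143,206),(223,205),(218,276),(135,277)]}
# scene correspondences: side TL=(+x,+y) TR=(-x,+y) BR=(-x,-y) BL=(+x,-y)
for k in 'yc':
    sc={'y':[(88,245),(27,190),(100,142),(160,190)],'c':[(298,108),(240,60),(303,26),(360,66)]}[k]
    P=[both(k,f(260,205,2.5,*a),f(220,190,2.5,*b)) for a,b in zip(sc,D[k])]
    print(k,'centre',np.mean(P,0), 'sideZ.04',np.mean([onz(ray('side',f(220,190,2.5,*b)),.04) for b in D[k]],0),'sceneZ.04',np.mean([onz(ray('scene',f(260,205,2.5,*b)),.04) for b in sc],0))
```

```text
black [ 0.4117 -0.3688  0.1174] [0.0014 0.0014]
yellow [ 0.4767 -0.3614  0.1185] [0.0003 0.0003]
magenta [ 0.5386 -0.349   0.1184] [0.0002 0.0002]
cyan [0.5181 0.3659 0.1169] [0.0008 0.0008]
y [ 0.6148 -0.1707  0.034 ] [0.0001 0.0001]
y [ 0.5383 -0.1779  0.0354] [0.0037 0.0037]
y [ 0.5304 -0.1003  0.0352] [0.0016 0.0016]
y [ 0.6049 -0.0935  0.0362] [0.0016 0.0016]
y centre [ 0.5721 -0.1356  0.0352] sideZ.04 [ 0.5706 -0.1322  0.04  ] sceneZ.04 [ 0.5769 -0.138   0.04  ]
c [0.5958 0.0596 0.0327] [0.0021 0.0021]
c [0.5217 0.0546 0.0381] [0.0013 0.0013]
c [0.5164 0.1317 0.0363] [0.0025 0.0025]
c [0.5884 0.1384 0.034 ] [0.0018 0.0018]
c centre [0.5556 0.0961 0.0353] sideZ.04 [0.5548 0.0989 0.04  ] sceneZ.04 [0.5593 0.0919 0.04  ]
```

Run:
```python
from h import *
np.set_printoptions(precision=4,suppress=True)
f=lambda x,y,s,u,v:(x+(u+.5)/s-.5,y+(v+.5)/s-.5)
for a in [(108,57),(216,60),(327,75),(87,163),(203,162),(317,184)]: print('side',onz(ray('side',f(235,350,4,*a)),.118))
for a in [(176,25),(124,48),(245,60),(65,80),(190,90),(131,117),(314,100),(263,128),(205,160)]: print('scene',onz(ray('scene',f(410,130,4,*a)),.118))
print('purple',tri([ray('scene',(236,274)),ray('side',(312,160))])[0],tri([ray('scene',(88,278)),ray('side',(371,117))])[0])
s=bot.read_state();R=np.array(s['orientation']);p=bot.camera_params('wrist');Rc=np.array(p['R']);C=-Rc.T@np.array(p['t'])
print('cam in tool',R.T@(C-s['position']),'\n',R.T@Rc.T)
```

```text
side [0.5701 0.3231 0.118 ]
side [0.5196 0.318  0.118 ]
side [0.4671 0.3184 0.118 ]
side [0.5692 0.3731 0.118 ]
side [0.5173 0.3658 0.118 ]
side [0.465  0.3689 0.118 ]
scene [0.4646 0.4152 0.118 ]
scene [0.4649 0.3674 0.118 ]
scene [0.5164 0.4192 0.118 ]
scene [0.4698 0.3106 0.118 ]
scene [0.5199 0.3646 0.118 ]
scene [0.5197 0.3132 0.118 ]
scene [0.5697 0.4187 0.118 ]
scene [0.5718 0.3689 0.118 ]
scene [0.5743 0.315  0.118 ]
purple [ 0.5557 -0.2554  0.1121] [ 0.4075 -0.4723  0.1068]
cam in tool [ 0.0722  0.0006 -0.1426] 
 [[ 0.0004 -0.9594 -0.2822]
 [ 1.      0.0005 -0.0002]
 [ 0.0003 -0.2822  0.9594]]
```

servo_tool(
  steps=[-0.06,-0.014,0,0,0,0.08,-0.12,-0.028,0,0,0,0.16,-0.18,-0.042,0,0,0,0.24,-0.24,-0.056,0,0,0,0.32,-0.3,-0.07,0,0,0,0.4,-0.36,-0.083,0,0,0,0.508,-0.4,-0.092,0.005,0,0,0.508,-0.416,-0.095,0.005,0,0,0.508,-0.416,-0.095,0.005,0,0,0.508,-0.416,-0.095,0.005,0,0,0.508],
  fingers=58,
  newtons=40,
)

```text
t: 1.4
position: [0.5179, 0.3669, 0.2263]
orientation: [[-0.732, 0.681, -0.001], [0.681, 0.732, 0.0], [0.001, -0.0, -1.0]]
force: [-0.3, 0.4, -0.3]
grip_width: 0.0495
grip_force: 0.0
```

Run:
```python
from h import *
np.set_printoptions(precision=4,suppress=True)
s=bot.read_state();print(s['t'],s['position'],s['orientation'],s['grip_width'])
p=bot.camera_params('wrist')
cv2.imwrite('pics/w1.png',bot.grab_frame('wrist')[:,:,::-1]);print(proj('wrist',[.519,.366,.118],p))
import pickle;pickle.dump((s,p),open('w1.pkl','wb'))
```

```text
1.4 [0.5179 0.3669 0.2263] [[-0.7321  0.6812 -0.0007]
 [ 0.6812  0.7321  0.0002]
 [ 0.0006 -0.0003 -1.    ]] 0.04950592592557153
[[317.4899 239.1108]]
```

View pics/w1.png

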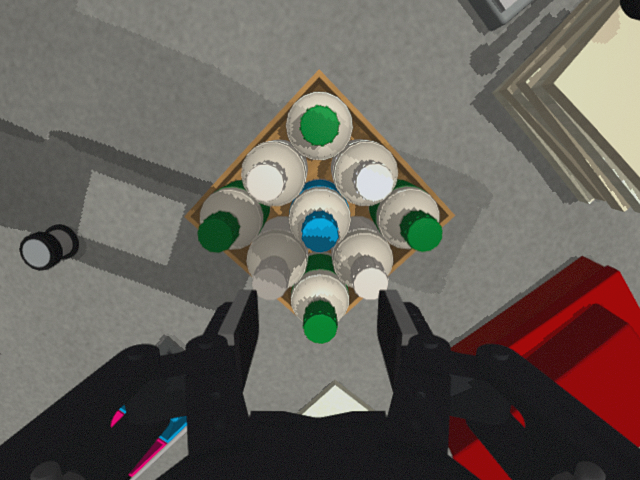

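The wrist view confirms the cyan cap in the middle of the carton, with its disc centred near (320,235) against the predicted (317,239). That agrees within 3 mm. I go down part-way and check closer.

servo_tool(
  steps=[0.001,0.0016,0.03,0,0,0,0.001,0.0016,0.061,0,0,0,0.001,0.0016,0.061,0,0,0,0.001,0.0016,0.061,0,0,0],
)

```text
t: 1.95
position: [0.5196, 0.3687, 0.1668]
orientation: [[-0.732, 0.681, 0.001], [0.681, 0.732, 0.001], [-0.001, 0.002, -1.0]]
force: [1.0, 0.7, 0.2]
grip_width: 0.0494
grip_force: 0.0
```

```bash
cat >> h.py <<'E'
def snap(fn,pts,box=None,s=1):
    st=bot.read_state();p=bot.camera_params('wrist');im=bot.grab_frame('wrist')[:,:,::-1].copy()
    for X in pts: u=proj('wrist',X,p)[0];print('pred',u.round(1));
    if box: x,y,w,h=box;im=im[y:y+h,x:x+w]
    cv2.imwrite('pics/'+fn,cv2.resize(im,None,fx=s,fy=s,interpolation=cv2.INTER_CUBIC));print(st['t'],st['position'].round(4),st['grip_width'])
    return st,p
E
python3 - <<'E'
from h import *
s,p=snap('w2.png',[[.5185,.3685,.118]],(220,180,200,150),4)
import pickle;pickle.dump((s,p),open('w2.pkl','wb'))
E
```

```text
pred [315.4 266.1]
1.95 [0.5196 0.3687 0.1668] 0.04942792110593421
```

View pics/w2.png

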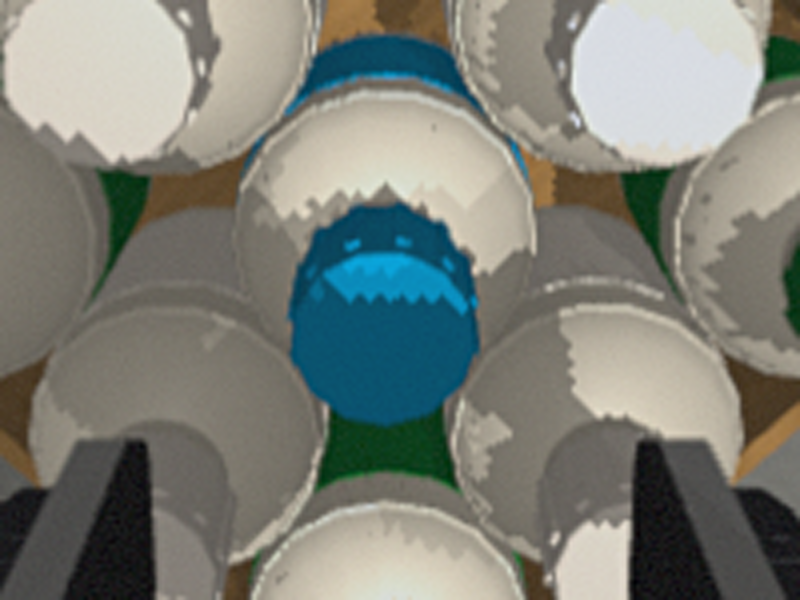

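The crop shows the cyan disc centred at about (385,337), which is pixel (316,264) against (315.4,266) predicted. The height of 0.118 is consistent, and the fingers are clear of the white caps. I descend and grip.

servo_tool(
  steps=[0.0018,-0.0006,0.03,0,0,0,0.0018,-0.0006,0.06,0,0,0,0.0018,-0.0006,0.078,0,0,0,0.0018,-0.0006,0.078,0,0,0,0.0018,-0.0006,0.078,0,0,0],
)

```text
t: 2.62
position: [0.5188, 0.3691, 0.0889]
orientation: [[-0.731, 0.682, 0.002], [0.682, 0.731, 0.001], [-0.001, 0.002, -1.0]]
force: [-0.1, 0.2, 0.2]
grip_width: 0.0495
grip_force: 0.0
```

servo_tool(
  steps=[0,0,0,0,0,0,0,0,0,0,0,0,0,0,0,0,0,0,0,0,0,0,0,0,0,0,0,0,0,0],
  fingers=0,
  newtons=40,
)

```text
t: 3.25
position: [0.5186, 0.3688, 0.0888]
orientation: [[-0.731, 0.682, 0.002], [0.682, 0.731, 0.001], [-0.001, 0.002, -1.0]]
force: [-1.5, -1.5, 5.9]
grip_width: 0.0249
grip_force: 39.2
```

servo_tool(
  steps=[0,0,-0.015,0,0,0,0,0,-0.04,0,0,0,0,0,-0.07,0,0,0,0,0,-0.1,0,0,0,0,0,-0.13,0,0,0,0,0,-0.146,0,0,0,0,0,-0.146,0,0,0],
)

```text
t: 4.12
position: [0.5184, 0.3688, 0.2347]
orientation: [[-0.731, 0.682, 0.002], [0.682, 0.731, 0.001], [-0.001, 0.002, -1.0]]
force: [-0.1, 0.3, -2.2]
grip_width: 0.0245
grip_force: 39.8
```

servo_tool(
  steps=[-0.011,-0.009,0,0,0,-0.05,-0.035,-0.028,0,0,0,-0.12,-0.065,-0.053,0,0,0,-0.23,-0.1,-0.081,0,0,0,-0.36,-0.135,-0.11,0,0,0,-0.49,-0.167,-0.136,0,0,0,-0.61,-0.192,-0.156,0,0,0,-0.7,-0.207,-0.168,0,0,0,-0.7506,-0.213,-0.173,0,0,0,-0.7506,-0.213,-0.173,0,0,0,-0.7506],
)

```text
t: 5.38
position: [0.5551, 0.0967, 0.2324]
orientation: [[-1.0, 0.002, -0.002], [0.002, 1.0, 0.0], [0.002, 0.0, -1.0]]
force: [0.3, -0.3, -1.4]
grip_width: 0.0246
grip_force: 39.8
```

Run:
```python
from h import *
e=np.array([-.0165,.2317]);e/=np.linalg.norm(e);n=np.array([e[1],-e[0]])
c=np.array([.556,.097])
P=[np.r_[c+a*n+b*e,.04] for a in(-.037,.037) for b in(-.037,.037)]
s,p=snap('w3.png',P)
import pickle;pickle.dump((s,p),open('w3.pkl','wb'))
print(s['orientation'],s['force'],s['grip_force'])
```

```text
pred [272.9 175.4]
pred [355.5 169.3]
pred [281.  253.7]
pred [359.  248.3]
5.375 [0.5551 0.0967 0.2324] 0.02463361319511722
[[-9.99996963e-01  1.85087158e-03 -1.62724475e-03]
 [ 1.85037201e-03  9.99998240e-01  3.08452950e-04]
 [ 1.62781279e-03  3.05441005e-04 -9.99998628e-01]] [ 0.29142545 -0.29302771 -1.43959885] 39.82027351856232
```

View pics/w3.png

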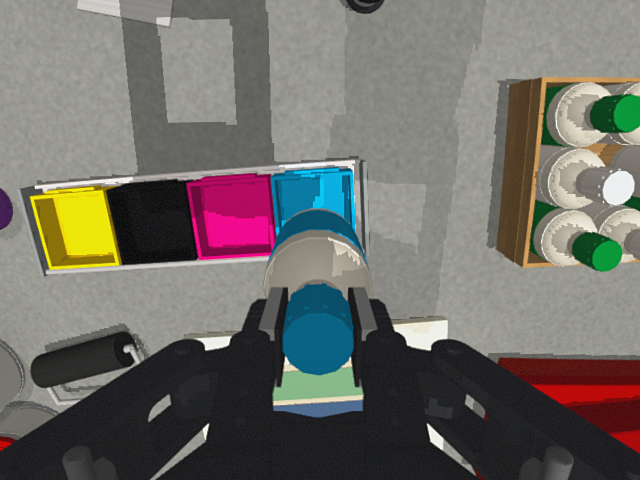

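The wrist view shows the bottle hanging upright and the cyan bay's rear corners at about (271,176) and (352,168). The yellow bay's corners are near (31,195), (114,186), (45,270) and (120,265). From these I get the bay positions.

Run:
```python
from h import *
import pickle
np.set_printoptions(precision=4,suppress=True)
s,p=pickle.load(open('w3.pkl','rb'))
g=lambda *c:[onz(ray('wrist',u,p),.04) for u in c]
y=g((31,195),(114,186),(120,265),(45,270));m=g((188,180),(271,175),(274,253),(194,260));c=g((271,176),(352,168))
for n,v in(('y',y),('m',m),('c',c)):print(n,np.array(v),np.mean(v,0))
# height check by wrist + scene triangulation of yellow corners
f=lambda x,y,s,u,v:(x+(u+.5)/s-.5,y+(v+.5)/s-.5)
for a,b in zip([(27,190),(100,142),(160,190),(88,245)],[(31,195),(114,186),(120,265),(45,270)]):print(tri([ray('scene',f(260,205,2.5,*a)),ray('wrist',b,p)]))
```

```text
y [[ 0.5373 -0.1737  0.04  ]
 [ 0.5301 -0.0896  0.04  ]
 [ 0.6073 -0.0955  0.04  ]
 [ 0.613  -0.1753  0.04  ]] [ 0.5719 -0.1335  0.04  ]
m [[ 0.5254 -0.0196  0.04  ]
 [ 0.5214  0.0558  0.04  ]
 [ 0.5949  0.0561  0.04  ]
 [ 0.6019 -0.0212  0.04  ]] [0.5609 0.0177 0.04  ]
c [[0.5223 0.0558 0.04  ]
 [0.5153 0.1281 0.04  ]] [0.5188 0.092  0.04  ]
(array([ 0.5395, -0.1768,  0.0342]), [np.float64(0.0018047443851294605), np.float64(0.0018047443851296298)])
(array([ 0.5301, -0.0962,  0.0307]), [np.float64(0.0018409775439256306), np.float64(0.0018409775439256404)])
(array([ 0.6067, -0.096 ,  0.04  ]), [np.float64(0.0007499065715851029), np.float64(0.000749906571585211)])
(array([ 0.6155, -0.1744,  0.0384]), [np.float64(0.0028310105653707755), np.float64(0.002831010565370745)])
```

servo_tool(
  steps=[0,-0.001,0.015,0,0,0,0,-0.001,0.04,0,0,0,0,-0.001,0.07,0,0,0,0,-0.001,0.095,0,0,0,0,-0.001,0.115,0,0,0,0,-0.001,0.126,0,0,0,0,-0.001,0.13,0,0,0,0,-0.001,0.132,0,0,0,0,-0.001,0.134,0,0,0,0,-0.001,0.1355,0,0,0,0,-0.001,0.1355,0,0,0],
)

```text
t: 6.8
position: [0.5556, 0.0957, 0.0979]
orientation: [[-1.0, 0.0, 0.0], [0.0, 1.0, -0.0], [-0.0, -0.0, -1.0]]
force: [0.8, -0.9, -1.3]
grip_width: 0.0246
grip_force: 39.8
```

servo_tool(
  steps=[0,0,0.001,0,0,0,0,0,0.001,0,0,0],
)

```text
t: 7.05
position: [0.5561, 0.0956, 0.0978]
orientation: [[-1.0, 0.0, 0.001], [0.0, 1.0, -0.0], [-0.001, -0.0, -1.0]]
force: [-1.6, -1.4, 5.1]
grip_width: 0.0249
grip_force: 40.6
```

Contact is felt (+5 N). I release gently, then rise.

servo_tool(
  steps=[0,0,0,0,0,0,0,0,0,0,0,0,0,0,0,0,0,0,0,0,0,0,0,0],
  fingers=58,
)

```text
t: 7.55
position: [0.5555, 0.0958, 0.0967]
orientation: [[-1.0, 0.0, -0.0], [0.0, 1.0, -0.0], [0.0, -0.0, -1.0]]
force: [-0.3, -0.7, 0.6]
grip_width: 0.0498
grip_force: 0.0
```

servo_tool(
  steps=[0,0,-0.02,0,0,0,0,0,-0.06,0,0,0,0,0,-0.11,0,0,0,0,0,-0.14,0,0,0,0,0,-0.14,0,0,0],
)

```text
t: 8.18
position: [0.5573, 0.0957, 0.2399]
orientation: [[-1.0, 0.0, 0.006], [0.0, 1.0, -0.0], [-0.006, -0.0, -1.0]]
force: [-0.6, -0.6, -0.3]
grip_width: 0.0495
grip_force: 0.0
```

servo_tool(
  steps=[0.005,-0.03,0,0,0,0,0.015,-0.085,0,0,0,0,0.026,-0.145,0,0,0,0,0.036,-0.205,0.003,0,0,0,0.047,-0.265,0.006,0,0,0,0.057,-0.325,0.009,0,0,0,0.067,-0.385,0.012,0,0,0,0.075,-0.435,0.012,0,0,0,0.079,-0.457,0.012,0,0,0,0.079,-0.457,0.012,0,0,0,0.079,-0.457,0.012,0,0,0,0.079,-0.457,0.012,0,0,0],
)

```text
t: 9.68
position: [0.477, -0.3596, 0.2247]
orientation: [[-1.0, -0.002, -0.0], [-0.002, 1.0, 0.0], [0.0, 0.0, -1.0]]
force: [0.6, 0.6, -0.3]
grip_width: 0.0497
grip_force: 0.0
```

Run:
```python
from h import *
s,p=snap('w4.png',[[.4117,-.3688,.118],[.4767,-.3614,.118],[.5386,-.349,.118]])
print(s['orientation'])
import pickle;pickle.dump((s,p),open('w4.pkl','wb'))
```

```text
pred [302.6 140.9]
pred [314.  236.9]
pred [330.7 316.8]
9.675 [ 0.477  -0.3596  0.2247] 0.04973235331933665
[[-9.99998360e-01 -1.81132306e-03 -3.41208668e-06]
 [-1.81132438e-03  9.99998264e-01  4.36747846e-04]
 [ 2.62098931e-06  4.36753310e-04 -9.99999905e-01]]
```

View pics/w4.png

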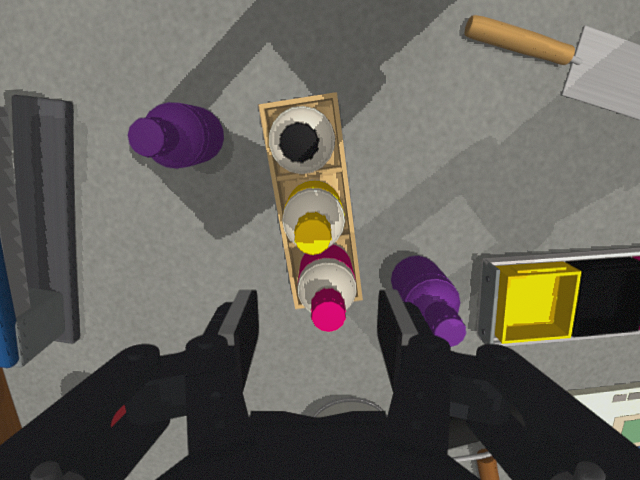

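The wrist view shows the three stand caps: black (299,143), yellow (313,235) and magenta (328,313), all within 4 px of the predictions. The purple ones stand clear at (147,136) and (449,331).

Run:
```python
from h import *
import pickle
np.set_printoptions(precision=4,suppress=True)
s,p=pickle.load(open('w4.pkl','rb'))
f=lambda u,v:(120+(u+.5)/4-.5,240+(v+.5)/4-.5)
for n,u,a in (('k',(299,142.5),(86,47)),('y',(313,235),(162,122)),('m',(328,313),(252,195))): print(n,onz(ray('wrist',u,p),.118),tri([ray('wrist',u,p),ray('scene',f(*a))])[0])
```

```text
k [ 0.4127 -0.3711  0.118 ] [ 0.4128 -0.3705  0.1202]
y [ 0.4753 -0.3621  0.118 ] [ 0.4754 -0.3617  0.1178]
m [ 0.5355 -0.351   0.118 ] [ 0.5367 -0.3496  0.1162]
```

servo_tool(
  steps=[-0.03,0.004,0,0,0,0,-0.061,0.0086,0.01,0,0,0,-0.061,0.0086,0.04,0,0,0,-0.061,0.0086,0.08,0,0,0,-0.061,0.0086,0.115,0,0,0,-0.061,0.0086,0.136,0,0,0,-0.061,0.0086,0.136,0,0,0,-0.061,0.0086,0.136,0,0,0],
)

```text
t: 10.72
position: [0.5384, -0.3533, 0.0905]
orientation: [[-1.0, -0.0, 0.002], [-0.0, 1.0, -0.002], [-0.002, -0.002, -1.0]]
force: [0.2, -0.1, 0.7]
grip_width: 0.0496
grip_force: 0.0
```

servo_tool(
  steps=[0,0,0,0,0,0,0,0,0,0,0,0,0,0,0,0,0,0,0,0,0,0,0,0,0,0,0,0,0,0],
  fingers=0,
  newtons=40,
)

```text
t: 11.35
position: [0.5384, -0.3531, 0.0906]
orientation: [[-1.0, 0.0, 0.002], [0.0, 1.0, -0.002], [-0.002, -0.002, -1.0]]
force: [-0.1, 1.8, 6.8]
grip_width: 0.0249
grip_force: 39.2
```

servo_tool(
  steps=[0,0,-0.015,0,0,0,0,0,-0.04,0,0,0,0,0,-0.07,0,0,0,0,0,-0.1,0,0,0,0,0,-0.13,0,0,0,0,0,-0.146,0,0,0,0,0,-0.146,0,0,0],
)

```text
t: 12.22
position: [0.5379, -0.3531, 0.2363]
orientation: [[-1.0, 0.0, 0.002], [0.0, 1.0, -0.002], [-0.002, -0.002, -1.0]]
force: [-1.0, -0.3, -2.8]
grip_width: 0.0248
grip_force: 39.6
```

servo_tool(
  steps=[-0.001,0.015,0,0,0,0,-0.003,0.05,0,0,0,0,-0.006,0.095,0,0,0,0,-0.009,0.145,0,0,0,0,-0.012,0.195,0,0,0,0,-0.015,0.245,0,0,0,0,-0.018,0.295,0,0,0,0,-0.021,0.335,0,0,0,0,-0.0226,0.36,0,0,0,0,-0.0226,0.372,0,0,0,0,-0.0226,0.372,0,0,0,0,-0.0226,0.372,0,0,0,0],
)

```text
t: 13.72
position: [0.5599, 0.0186, 0.2344]
orientation: [[-1.0, 0.001, -0.001], [0.001, 1.0, -0.0], [0.001, -0.0, -1.0]]
force: [0.6, -0.5, -1.1]
grip_width: 0.0244
grip_force: 39.7
```

servo_tool(
  steps=[0,0,0.015,0,0,0,0,0,0.04,0,0,0,0,0,0.07,0,0,0,0,0,0.095,0,0,0,0,0,0.115,0,0,0,0,0,0.126,0,0,0,0,0,0.13,0,0,0,0,0,0.132,0,0,0,0,0,0.134,0,0,0,0,0,0.1355,0,0,0,0,0,0.136,0,0,0,0,0,0.136,0,0,0],
)

```text
t: 15.22
position: [0.5607, 0.0194, 0.0996]
orientation: [[-1.0, 0.0, 0.001], [0.0, 1.0, -0.0], [-0.001, -0.0, -1.0]]
force: [-0.8, 0.9, 3.6]
grip_width: 0.025
grip_force: 40.2
```

Contact again (+3.6 N). Release, rise, and go back to the yellow bottle.

servo_tool(
  steps=[0,0,0,0,0,0,0,0,0,0,0,0,0,0,0,0,0,0,0,0,0,0,0,0,0,0,-0.02,0,0,0,0,0,-0.06,0,0,0,0,0,-0.11,0,0,0,0,0,-0.14,0,0,0,0,0,-0.14,0,0,0],
  fingers=58,
)

```text
t: 16.35
position: [0.5619, 0.0191, 0.2419]
orientation: [[-1.0, 0.0, 0.006], [0.0, 1.0, -0.001], [-0.006, -0.001, -1.0]]
force: [0.2, -0.2, -0.4]
grip_width: 0.0491
grip_force: 0.0
```

servo_tool(
  steps=[0.007,-0.03,0,0,0,0,0.019,-0.085,0,0,0,0,0.032,-0.145,0,0,0,0,0.045,-0.205,0,0,0,0,0.059,-0.265,0.004,0,0,0,0.072,-0.325,0.008,0,0,0,0.081,-0.365,0.012,0,0,0,0.0845,-0.381,0.015,0,0,0,0.0845,-0.381,0.015,0,0,0,0.0845,-0.381,0.015,0,0,0],
)

```text
t: 17.6
position: [0.4759, -0.3601, 0.2233]
orientation: [[-1.0, -0.001, -0.0], [-0.001, 1.0, 0.001], [0.0, 0.001, -1.0]]
force: [-0.6, -0.5, 0.4]
grip_width: 0.0495
grip_force: 0.0
```

servo_tool(
  steps=[0,0,0.03,0,0,0,0,0,0.07,0,0,0,0,0,0.11,0,0,0,0,0,0.135,0,0,0,0,0,0.135,0,0,0,0,0,0.135,0,0,0],
)

```text
t: 18.35
position: [0.4766, -0.3614, 0.0903]
orientation: [[-1.0, -0.001, 0.001], [-0.001, 1.0, -0.001], [-0.001, -0.001, -1.0]]
force: [0.5, -0.4, 0.5]
grip_width: 0.0493
grip_force: 0.0
```

servo_tool(
  steps=[0,0,0,0,0,0,0,0,0,0,0,0,0,0,0,0,0,0,0,0,0,0,0,0,0,0,0,0,0,0],
  fingers=0,
  newtons=40,
)

```text
t: 18.98
position: [0.4764, -0.3626, 0.0906]
orientation: [[-1.0, 0.0, 0.002], [0.0, 1.0, -0.002], [-0.002, -0.002, -1.0]]
force: [-0.4, 1.1, 6.6]
grip_width: 0.0247
grip_force: 39.6
```

servo_tool(
  steps=[0,0,-0.015,0,0,0,0,0,-0.04,0,0,0,0,0,-0.07,0,0,0,0,0,-0.1,0,0,0,0,0,-0.13,0,0,0,0,0,-0.146,0,0,0,0,0,-0.146,0,0,0],
)

```text
t: 19.85
position: [0.4759, -0.362, 0.2361]
orientation: [[-1.0, 0.0, 0.002], [0.0, 1.0, -0.002], [-0.002, -0.002, -1.0]]
force: [0.1, 0.6, -2.0]
grip_width: 0.025
grip_force: 39.6
```

servo_tool(
  steps=[-0.006,0.014,0,0,0,0,-0.019,0.045,0,0,0,0,-0.036,0.085,0,0,0,0,-0.053,0.127,0,0,0,0,-0.07,0.167,0,0,0,0,-0.083,0.198,0,0,0,0,-0.092,0.218,0,0,0,0,-0.0956,0.2276,0,0,0,0,-0.0956,0.2276,0,0,0,0,-0.0956,0.2276,0,0,0,0],
)

```text
t: 21.1
position: [0.5708, -0.1346, 0.2344]
orientation: [[-1.0, 0.001, -0.001], [0.001, 1.0, -0.0], [0.001, -0.0, -1.0]]
force: [0.6, -0.0, -1.4]
grip_width: 0.0248
grip_force: 39.6
```

servo_tool(
  steps=[0,0,0.015,0,0,0,0,0,0.04,0,0,0,0,0,0.07,0,0,0,0,0,0.095,0,0,0,0,0,0.115,0,0,0,0,0,0.126,0,0,0,0,0,0.13,0,0,0,0,0,0.132,0,0,0,0,0,0.134,0,0,0,0,0,0.1355,0,0,0,0,0,0.136,0,0,0,0,0,0.136,0,0,0],
)

```text
t: 22.6
position: [0.5717, -0.1343, 0.0996]
orientation: [[-1.0, 0.0, 0.001], [0.0, 1.0, -0.001], [-0.001, -0.001, -1.0]]
force: [-1.0, -0.3, 4.1]
grip_width: 0.0253
grip_force: 40.1
```

servo_tool(
  steps=[0,0,0,0,0,0,0,0,0,0,0,0,0,0,0,0,0,0,0,0,0,0,0,0,0,0,-0.02,0,0,0,0,0,-0.06,0,0,0,0,0,-0.11,0,0,0,0,0,-0.14,0,0,0,0,0,-0.14,0,0,0,0,0,-0.14,0,0,0],
  fingers=58,
)

```text
t: 23.85
position: [0.5708, -0.1339, 0.2385]
orientation: [[-1.0, 0.0, -0.0], [0.0, 1.0, 0.0], [0.0, 0.0, -1.0]]
force: [-0.5, 0.1, -0.3]
grip_width: 0.0497
grip_force: 0.0
```

servo_tool(
  steps=[0.016,-0.024,0,0,0,0,0.045,-0.067,0,0,0,0,0.077,-0.114,0,0,0,0,0.109,-0.162,0.005,0,0,0,0.138,-0.206,0.01,0,0,0,0.154,-0.23,0.015,0,0,0,0.1586,-0.2366,0.015,0,0,0,0.1586,-0.2366,0.015,0,0,0,0.1586,-0.2366,0.015,0,0,0],
)

```text
t: 24.98
position: [0.4132, -0.3696, 0.2236]
orientation: [[-1.0, -0.001, -0.0], [-0.001, 1.0, 0.001], [0.0, 0.001, -1.0]]
force: [-0.0, 0.7, 0.0]
grip_width: 0.0496
grip_force: 0.0
```

Run:
```python
from h import *
snap('w5.png',[[.4122,-.3705,.118]],(220,165,200,150),4)
```

```text
pred [315.2 236.5]
24.975 [ 0.4132 -0.3696  0.2236] 0.04960178136787096
```

View pics/w5.png

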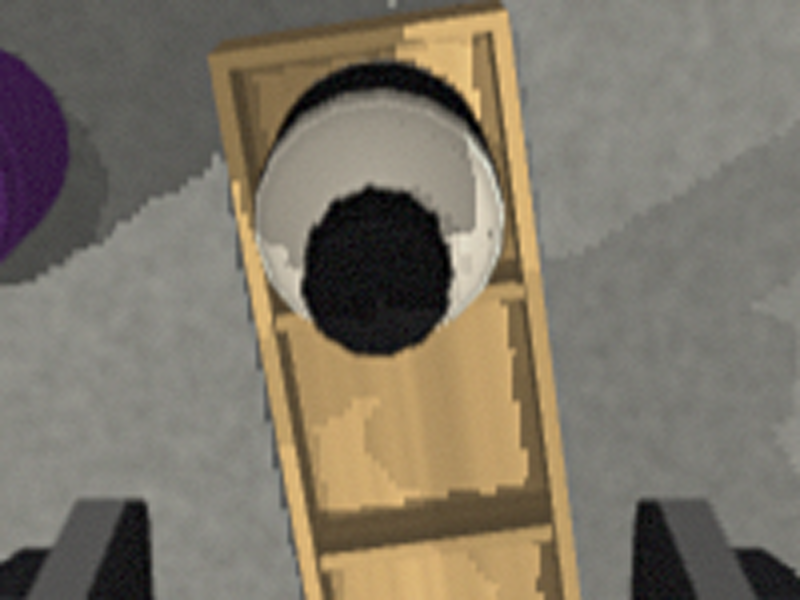

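The black cap disc is centred at (378,281) in the crop, which is pixel (314,235) and 1 mm from the prediction. I descend and grip.

servo_tool(
  steps=[0.0015,-0.0005,0.03,0,0,0,0.0015,-0.0005,0.07,0,0,0,0.0015,-0.0005,0.11,0,0,0,0.0015,-0.0005,0.135,0,0,0,0.0015,-0.0005,0.135,0,0,0,0.0015,-0.0005,0.135,0,0,0],
)

```text
t: 25.78
position: [0.412, -0.3714, 0.0901]
orientation: [[-1.0, -0.001, 0.001], [-0.001, 1.0, -0.001], [-0.001, -0.001, -1.0]]
force: [0.1, -0.5, 0.2]
grip_width: 0.0497
grip_force: 0.0
```

servo_tool(
  steps=[0,0,0,0,0,0,0,0,0,0,0,0,0,0,0,0,0,0,0,0,0,0,0,0,0,0,0,0,0,0],
  fingers=0,
  newtons=40,
)

```text
t: 26.4
position: [0.4119, -0.3721, 0.0905]
orientation: [[-1.0, 0.0, 0.002], [0.0, 1.0, -0.002], [-0.002, -0.002, -1.0]]
force: [0.5, 0.5, 6.9]
grip_width: 0.0246
grip_force: 39.6
```

servo_tool(
  steps=[0,0,-0.015,0,0,0,0,0,-0.04,0,0,0,0,0,-0.07,0,0,0,0,0,-0.1,0,0,0,0,0,-0.13,0,0,0,0,0,-0.155,0,0,0,0,0,-0.155,0,0,0],
)

```text
t: 27.28
position: [0.4118, -0.3721, 0.2466]
orientation: [[-1.0, 0.0, 0.003], [0.0, 1.0, -0.004], [-0.003, -0.004, -1.0]]
force: [-0.0, 0.2, -2.1]
grip_width: 0.0249
grip_force: 39.8
```

servo_tool(
  steps=[-0.007,0.014,0,0,0,0,-0.022,0.045,0,0,0,0,-0.042,0.085,0,0,0,0,-0.064,0.13,0,0,0,0,-0.086,0.175,0,0,0,0,-0.108,0.22,0,0,0,0,-0.128,0.26,0,0,0,0,-0.143,0.29,0,0,0,0,-0.152,0.308,0,0,0,0,-0.1547,0.3141,0,0,0,0,-0.1547,0.3141,0,0,0,0,-0.1547,0.3141,0,0,0,0],
)

```text
t: 28.78
position: [0.5654, -0.058, 0.2437]
orientation: [[-1.0, 0.002, -0.0], [0.002, 1.0, -0.0], [0.0, -0.0, -1.0]]
force: [0.1, 0.7, -2.2]
grip_width: 0.0243
grip_force: 39.7
```

Run:
```python
from h import *
snap('w6.png',[[.5665,-.058,.04],[.5715,-.1343,.127],[.5606,.0192,.127]])
```

```text
pred [317. 210.]
pred [212.4 241.6]
pred [423.7 227. ]
28.775 [ 0.5654 -0.058   0.2437] 0.02426224934793749
```

View pics/w6.png

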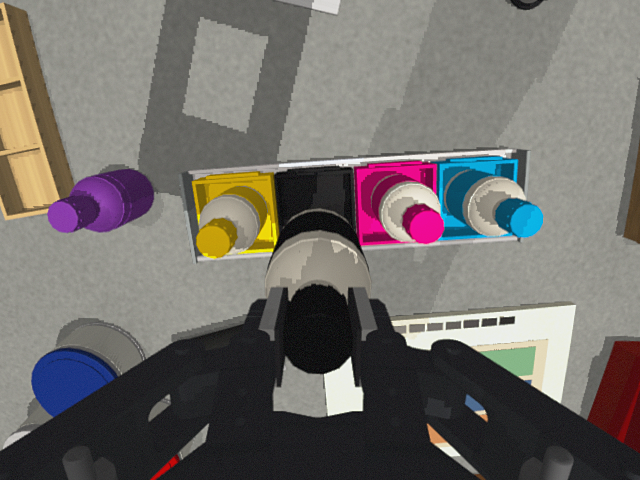

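Yellow, magenta and cyan stand upright in their own bays, with caps at (214,239), (425,224) and (520,217). The black bottle hangs over the black bay. I lower it.

servo_tool(
  steps=[-0.0005,0,0.015,0,0,0,-0.0005,0,0.04,0,0,0,-0.0005,0,0.07,0,0,0,-0.0005,0,0.1,0,0,0,-0.0005,0,0.122,0,0,0,-0.0005,0,0.134,0,0,0,-0.0005,0,0.139,0,0,0,-0.0005,0,0.141,0,0,0,-0.0005,0,0.143,0,0,0,-0.0005,0,0.1445,0,0,0,-0.0005,0,0.1453,0,0,0,-0.0005,0,0.1453,0,0,0],
)

```text
t: 30.32
position: [0.5669, -0.0572, 0.0995]
orientation: [[-1.0, 0.0, 0.001], [0.0, 1.0, -0.0], [-0.001, -0.0, -1.0]]
force: [-2.0, 1.6, 5.1]
grip_width: 0.0249
grip_force: 40.4
```

servo_tool(
  steps=[0,0,0,0,0,0,0,0,0,0,0,0,0,0,0,0,0,0,0,0,0,0,0,0,0,0,-0.02,0,0,0,0,0,-0.06,0,0,0,0,0,-0.11,0,0,0,0,0,-0.16,0,0,0,0,0,-0.18,0,0,0,0,0,-0.18,0,0,0],
  fingers=58,
)

```text
t: 31.58
position: [0.5673, -0.0573, 0.2805]
orientation: [[-1.0, 0.0, 0.004], [0.0, 1.0, -0.001], [-0.004, -0.001, -1.0]]
force: [0.0, 0.3, 0.0]
grip_width: 0.0492
grip_force: 0.0
```

Run:
```python
from h import *
a=bot.grab_frame('scene')[200:320,250:430,::-1];b=bot.grab_frame('wrist')[60:360,140:600,::-1]
a=cv2.resize(a,(450,300));cv2.imwrite('pics/f.png',np.hstack([a,cv2.resize(b,(350,228)) if 0 else cv2.copyMakeBorder(cv2.resize(b,(350,228)),0,72,0,0,0)]))
```

```text
(no output)
```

View pics/f.png

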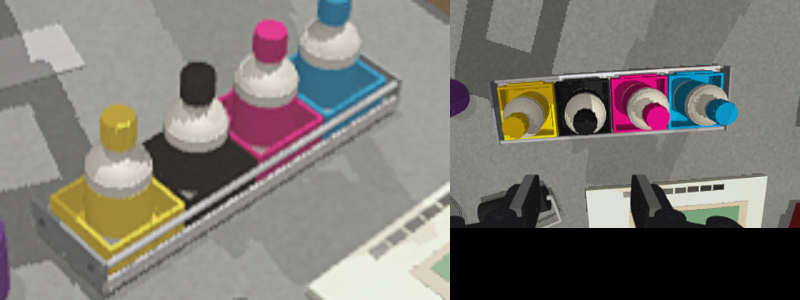

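All four bottles stand upright in the bays of their own colour, with caps at (118,128), (198,82), (270,40) and (335,10) in the crop. The gripper is clear above them.

```bash
python3 -c "
from rig import bot
print(bot.finish_job())"
```

```text
the job is handed in; nothing more can be done
None
```

The job is handed in: the black, cyan, magenta and yellow bottles were each lowered into the bay of their own colour and let go, and the last pictures, at about 32 s of the 104 s allowed, show all four upright with the gripper clear.

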